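Close the stoneware food box: hook the lid's claws, then snap its three tabs

ROBOT

A 6-joint arm with a two-finger parallel gripper is mounted at the origin on a cart in front of the work surface, level with it; the furniture and walls round the work are solid. World frame = base frame: x ahead of the robot, y to its left, z up, the work surface at z = 0. Lengths are in m, angles in rad, forces in N, time in s.
With the tool pointing down it reaches from about 0.25 to 0.775 m from the base axis. Payload 4 kg.
Tool frame: the origin (TCP) lies midway between the tips of the shut fingers; the grasp point (between the pads) lies 19 mm behind it (tcp_to_grasp is the distance from the TCP to the grasp point, in m); z points along the fingers, y is the line along which they close (so a half turn about z gives the same grasp; the last joint's range is limited). The gripper opens to 94 mm and grips with 3 to 60 N. Pads are 16 mm wide; open, the fingers measure 119 mm over their backs; the gripper's body (75 mm by 177 mm) begins 78 mm behind the grasp point.
Start: joints at [-1.273, 0.087, 1.371, -0, 1.684, -0.103], TCP at [0.215, -0.506, 0.206] pointing down, gripper open.
Joint ranges: [-3.1, 3.1], [-0.76, 2.03], [0.27, 2.55], [-1.08, 4.22], [0.17, 2.65], [-2.57, 2.57]. Speed limits (rad/s): [2.79, 2.79, 3.14, 3.14, 3.14, 3.14].

INTERFACE

Orientations are given as a rotation vector (axis times angle).
In Python, from bench import sense, camera, close_job, tcp_to_grasp gives the robot as it stands.
- The arm moves only by the tool play_rows, never from a script. Its argument "commands" is a list of rows, each an object of numbers: "fingers": the opening, from 0 (shut) to 1 (fully open); "dx", "dy", "dz": the shift along the tool's x, y, z in m; "spin": the turn about the tool's z in degrees. A call has 1 to 12 rows; each row shifts and turns the commanded pose from where the row before left it, along the tool's axes as they then stand; what a row does not reach is not made up. A row lasts 1/8 s, in which the tool goes at most 62.5 mm and 10.7 degrees, less where a joint would pass 70% of its speed; a pose out of reach is approached as far as the arm can. A call is refused whole if a number of a shift passes 0.0625 or a number of a turn 10.7, either way. A call with a gripper value outside its range is refused whole. The fingers move at their own pace and stop on an object; the grip force is fixed at half the most. Time passes only in rows, so rows that do not move let the fingers close. It gives the time, the measured TCP pose, the force, the opening and the grip force at its end, in the units of the state.
- sense(): the state, without advancing time (a new reading comes with each control period).
- camera(name): name is "scene" or "top"; returns a dict with "frame" (384x512x3 uint8, red, green, blue), "z_map" (384x512 float32, m along the optical axis (not along the pixel's ray), 0 where there is no reading), "intrinsics" (3x3 intrinsics, pixels), "R" (3x3) and "t" (3): a world point X has camera coordinates R X + t. Camera axes: x right, y down, z forward; pixel columns grow to the right and rows downward; lengths in m; the calibration is good to about 2 mm. A picture is of the moment at which its call begins.
- close_job(): hands the job in; it is judged then, once.
The state is a dict: "clock": time; "q": joint angles; "qd": joint speeds; "tau": joint torques, N m; "tool_pos": TCP position; "ee_rot": TCP orientation; "force": force on the tool from outside, world axes, zero at the start; "moment": the same for the moment, N m; "finger_gap": opening from 0.0 (shut) to 1.0 (fully open); "finger_force": force on a finger pad.
Only numpy, scipy, OpenCV 4.12 (cv2) and the standard library are available. Lean on these libraries where they do the work, as an engineer would, in place of code of your own. Each camera call takes 0.05 s, during which the arm holds its last target. There are 200 camera calls.

TASK

Put the loose teal lid on the blue-grey stoneware food box and close it for the fridge: hook the two claws on its back edge into the slots of the box's back wall from inside, lay it down flush on the rim, then press the left, front and right orange tabs down, in any order, until each one has clicked and stays down. Press gently, with no more than 40 N on a tab, do not shove the box more than about 5 cm from its place, and leave the tin, the timer, the two spice jars and the lemon where they are.

Things in the scene. Friction and masses are not known exactly. Their poses are not given: they have to be found in the camera images.
- crock: blue-grey stoneware food box, open on top, 150 (x) x 120 (y) x 72 high, 1.6 kg with the sachets in it, loose on the counter (about 8 N sideways slides it). Origin: centre of its underside; z up, +x to its back wall. Walls 5, mouth 140 x 110, rim at z 72. On the left (+y), front (-x) and right (-y) walls a catch bead 40 long stands out 6, lower edge near z 57: a snap tab catches under it.
- lid: teal lid, plate 154 x 126, z 16 to 20, its back edge at x 73; 0.24 kg, loose, right side up. Origin: centre of its skirt's underside; z up, +x to the edge with the claws. Tapered skirt z 0 to 16: 102 wide at the bottom, 108 at the top; front at x -62 (bottom) to -67, back at x 66. Closed, the plate lies on the rim: lid origin at (0, 0, 56) in the box's frame, same x axis, play 3 in x, 1.5 in y.
- handle (a point): middle of the bridge handle's bar on the lid, at (0, 0, 49) in the lid's frame: bar 18 thick along the lid's x, 72 long along y, 18 high, held by a post at either end. Grip it across its 18 mm, fingers closing along the lid's x. Axes as the lid's.
- claw_left (a point): tip of the claw at the +y side of the lid's back edge, at (77, 28, 5) in the lid's frame: a tongue 22 wide, 4 thick with a round tip, standing out 11 beyond the skirt and 4 beyond the plate, its top 9 below the plate's underside.
- claw_right (a point): tip of the other claw, the same at (77, -28, 5) in the lid's frame.
- slot_left (a point): slot at the +y side of the box's back wall, middle of its opening on the inner face, at (70, 28, 59) in the box's frame: 30 wide, 14 high (z 52 to 66). Above it the rim is a bar 6 high, 5 thick; the claw goes under it from inside. A lid set down level lands with its claws on this bar; tilted about 15 degrees (0.26 rad), claws low and front high, then pushed back and laid down, it hooks in.
- slot_right (a point): the other slot, the same at (70, -28, 59) in the box's frame.
- tab_left (a joint): orange snap tab on the lid's +y side: tongue 36 wide, 30 long on a sprung hinge 40 from the lid's middle. Radians pressed down: 0 free (outer end raised 35 degrees; it springs right back up until it has caught), 0.62 level. At its end hangs a springy barbed leg; pressed with 4 to 17 N its barb snaps under the bead, and let go it stays down by itself. It cracks above 40 N.
- tab_front (a joint): the same snap tab on the lid's front (-x) edge, hinge 55 from the lid's middle; same values. The hand-made beads are uneven by up to 2 mm, so each tab clicks in at a depth of its own, between 0.55 and 0.73 rad, and comes up hard on the bead's sill 1 to 2 mm deeper: press by feel.
- tab_right (a joint): the same snap tab on the lid's -y side, hinge 40 from the lid's middle; same values.
- tab_left_pad (a point): top of the ribbed pad of the left tab, where to press straight down; it moves with the tab. 22 out from the hinge line (z 23 in the lid's frame); with the tab level it is at (0, 62, 27) in the lid's frame, with the tab free about 13 higher.
- tab_front_pad (a point): the same on the front tab; level at (-77, 0, 27) in the lid's frame.
- tab_right_pad (a point): the same on the right tab; level at (0, -62, 27) in the lid's frame.
- peas: food tin, 75 across, 110 high, back right. Bystander; origin at its underside.
- timer: red and white kitchen timer, 57 across, 47 high, along the back edge. Bystander; origin at its underside.
- jar_red_cap: spice jar with a red cap, 45 across, 106 high, along the back edge. Bystander; origin at its underside.
- jar_white_cap: spice jar with a white cap, 43 across, 100 high, along the back edge. Bystander; origin at its underside.
- lemon: yellow lemon, 71x53x51, near the front of the counter. Bystander; origin at its underside.

How it is judged:
On the way, in this order (a step that is already met when the one before it is completed fails the run):
1. both claws are in the slots of the box's back wall, the lid still tilted (x of claw_left in the frame of crock between 0.0722 and 0.085 m and y of claw_left in the frame of crock between 0.022 and 0.034 m and z of claw_left in the frame of crock between 0.052 and 0.0665 m and x of claw_right in the frame of crock between 0.0722 and 0.085 m and y of claw_right in the frame of crock between -0.034 and -0.022 m and z of claw_right in the frame of crock between 0.052 and 0.0665 m and angle between the z axis of lid and the z axis of crock, either way round above 0.08 rad), for 0.05 s.
2. the lid lies flush on the rim, claws in the slots (x of claw_left in the frame of crock between 0.0722 and 0.085 m and y of claw_left in the frame of crock between 0.022 and 0.034 m and z of claw_left in the frame of crock between 0.052 and 0.0665 m and x of claw_right in the frame of crock between 0.0722 and 0.085 m and y of claw_right in the frame of crock between -0.034 and -0.022 m and z of claw_right in the frame of crock between 0.052 and 0.0665 m and x of lid in the frame of crock between -0.006 and 0.006 m and y of lid in the frame of crock between -0.004 and 0.004 m and z of lid in the frame of crock between 0.053 and 0.0595 m and angle between the z axis of lid and the z axis of crock, either way round below 0.035 rad and angle between the x axis of lid and the x axis of crock, either way round below 0.05 rad), for 0.2 s.
At the end, for the whole second after the job is handed in: All three tabs stay caught (past 0.5 rad); both claw tips at least 2 mm into their slots; lid flush on the rim (within 6 mm in x, 4 mm in y, 53 to 59.5 mm above the box's underside, level with it within 0.035 rad); box upright within 60 mm of its start; lid and box at rest (all of step 2 and value of joint each of tab_left, tab_front, tab_right above 0.5 rad and linear speed of each of lid, crock below 0.01 m/s and distance of crock from where it was at the start of the episode below 0.06 m and angle between crock's own z axis and vertical below 0.05 rad); the robot touches nothing.
It fails at once if a tab is pressed with more than 40 N and cracks (contact force between the fingers and tab_left_c0 above 40 N or contact force between the fingers and tab_front_c0 above 40 N or contact force between the fingers and tab_right_c0 above 40 N).
It fails at once if the box is shoved more than 60 mm or tipped (distance of crock from where it was at the start of the episode above 0.06 m or angle between crock's own z axis and vertical above 0.2 rad).
It fails at once if the tin, the timer, a spice jar or the lemon is moved by more than 30 mm (distance of any of peas, timer, jar_red_cap, jar_white_cap, lemon from where it was at the start of the episode above 0.03 m).
It also fails if it takes over 58 s, if anything falls off the work surface, if the arm or the gripper's body presses on something with over 40 N, if the wrist force passes 120 N, or if a joint passes its speed limit or range.

## Working session

There is one attempt and no reset: what is moved stays moved. The work goes in short steps, Python scripts to look and compute and a tool call to move; the robot and the scene stay as the last step left them, time stands still between calls to the robot, and variables do not carry over. Pictures are saved under pics/ and viewed, at most 13 in all, crops included, and the job is handed in when it is done.

Besides the shell and the picture viewer there is one more tool, called after ">>>" in YAML: its name, and indented under it one key for each argument. play_rows: Moves the arm, as the interface text tells. Its arguments: {"type":"object","properties":{"commands":{"type":"array","items":{"type":"object","properties":{"fingers":{"type":"number"},"dx":{"type":"number"},"dy":{"type":"number"},"dz":{"type":"number"},"spin":{"type":"number"}}}}},"required":["commands"]}

```bash
ls; mkdir -p pics; python3 - <<'E'
from bench import sense,camera,tcp_to_grasp
import cv2,numpy as np
print(tcp_to_grasp,sense())
for n in("scene","top"):
    c=camera(n);np.savez(f"pics/{n}0.npz",**c)
    cv2.imwrite(f"pics/{n}0.png",c["frame"][:,:,::-1]);print(c["intrinsics"],c["R"],c["t"])
E
```

```text
pics
0.0188 {'clock': 0.0, 'q': array([-1.27308660e+00,  8.79105875e-02,  1.37221295e+00, -1.47249148e-05,
        1.68355794e+00, -1.03107207e-01]), 'qd': array([ 0.00031061, -0.00046371, -0.00050581,  0.00081328,  0.00167734,
        0.00031381]), 'tau': array([-6.92978074e-05, -3.40183568e+01, -3.02425182e+01,  7.18140299e-02,
        3.30118323e-02, -1.50032424e-04]), 'tool_pos': array([ 0.21442645, -0.50590939,  0.20434938]), 'ee_rot': array([-3.07667932e+00, -6.24979607e-01,  3.41404718e-04]), 'force': array([ 0.39745827, -0.11591532,  1.11646408]), 'moment': array([-0.037968  , -0.0146674 , -0.00926813]), 'finger_force': 0.0, 'finger_gap': 1.0013254502794697}
[[477.86642144   0.         259.96831054]
 [  0.         477.86642144 189.5828319 ]
 [  0.           0.           1.        ]] [[-0.73849081 -0.67383966 -0.02390483]
 [-0.26671385  0.32449778 -0.90750477]
 [ 0.61926977 -0.66380818 -0.419361  ]] [0.38892911 0.23060474 1.022784  ]
[[363.6637613    0.         257.07863803]
 [  0.         363.6637613  187.24628896]
 [  0.           0.           1.        ]] [[ 0.01882821 -0.99975304  0.01180537]
 [-0.99906396 -0.01927253 -0.03872699]
 [ 0.03894495 -0.01106516 -0.99918009]] [-0.08630932  0.56536713  1.00638086]
```

View pics/scene0.png

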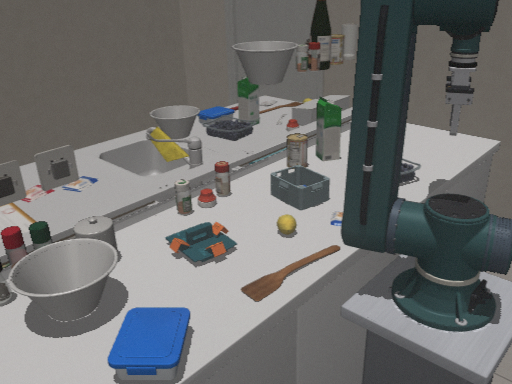

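View pics/top0.png

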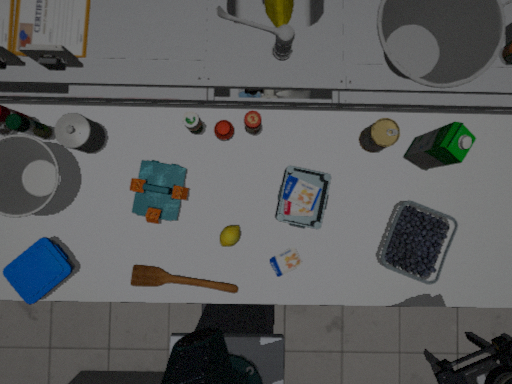

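The top view shows the lid near (160,190) with its front tab at (153,215), so the claws point away from the robot. The box is near (303,197). The lemon (230,235), the jars and timer (192–253,122) and the tin (380,133) are all clear of them. Next I'll measure the poses.

```bash
cat > h.py <<'E'
import numpy as np,cv2
def pts(c):
    z=c["z_map"];v,u=np.mgrid[:z.shape[0],:z.shape[1]];K=c["intrinsics"]
    P=np.stack([(u-K[0,2])/K[0,0]*z,(v-K[1,2])/K[1,1]*z,z],-1)
    X=(P-c["t"])@c["R"];X[z==0]=np.nan;return X
def ray(c,uv,h):
    d=np.linalg.inv(c["intrinsics"])@[uv[0],uv[1],1];o=-c["R"].T@c["t"];d=c["R"].T@d
    return o+d*(h-o[2])/d[2]
def hsv(c): return cv2.cvtColor(c["frame"],cv2.COLOR_RGB2HSV)
E
python3 - <<'E'
from h import *
for n in("top","scene"):
    c=dict(np.load(f"pics/{n}0.npz"));X=pts(c);H=hsv(c)
    print(n,"table z",np.nanmedian(X[...,2][(X[...,0]>.35)&(X[...,0]<.6)&(X[...,1]<.1)&(X[...,1]>-.4)&(X[...,2]<.03)]))
    # box rim
    b=(X[...,0]>.38)&(X[...,0]<.66)&(X[...,1]>-.27)&(X[...,1]<0)
    m=b&(X[...,2]>.064)&(X[...,2]<.082)
    p=X[m];print("rim",len(p),np.median(p[:,2]),cv2.minAreaRect((p[:,:2]*1000).astype(np.float32)))
    # lid tabs
    o=(H[...,0]<14)&(H[...,1]>150)&(H[...,2]>80)&(X[...,1]>.08)&(X[...,1]<.4)&(X[...,0]>.37)&(X[...,0]<.66)&(X[...,2]>.012)
    k,L,s,ce=cv2.connectedComponentsWithStats(o.astype(np.uint8))
    for i in range(1,k):
        if s[i,4]>15:print("tab",s[i],X[L==i].mean(0),X[L==i][:,2].max())
    t=(H[...,0]>80)&(H[...,0]<105)&(H[...,1]>80)&(X[...,1]>.08)&(X[...,1]<.4)&(X[...,0]>.37)&(X[...,0]<.66)
    p=X[t&(X[...,2]>.045)&(X[...,2]<.07)];print("bar",len(p),p.mean(0),p[:,2].max(),cv2.minAreaRect((p[:,:2]*1000).astype(np.float32)))
    p=X[t&(X[...,2]>.012)&(X[...,2]<.028)];print("plate",len(p),p.mean(0),cv2.minAreaRect((p[:,:2]*1000).astype(np.float32)))
    if n=="top": A=cv2.resize(c["frame"][150:240,265:340],None,fx=5,fy=5,interpolation=2);B=cv2.resize(c["frame"][150:230,120:195],None,fx=5,fy=5,interpolation=2)
    else: D=cv2.resize(c["frame"][160:215,262:337],None,fx=5,fy=5,interpolation=2)
h=np.zeros((450,375*2,3),np.uint8);h[:,:375]=A;h[:275,375:]=D
cv2.imwrite("pics/z1.png",h[...,::-1])
E
```

```text
top table z 0.0023772873587580364
rim 564 0.07193812660415452 ((539.0807495117188, -198.2218780517578), (125.17375946044922, 154.74252319335938), 78.98644256591797)
tab [130 179  16  13 116] [0.56602645 0.25134044 0.03666564] 0.048153681420929545
tab [172 186  16  13 122] [0.54800662 0.13534983 0.03556415] 0.04875916313752009
tab [146 208  15  15 127] [0.48530535 0.20620666 0.0368584 ] 0.04725701088939736
bar 178 [0.55665469 0.19308727 0.05809282] 0.06250325689895336 ((556.746337890625, 194.290283203125), (70.56600189208984, 17.761045455932617), 81.0814208984375)
plate 1881 [0.55757112 0.19539627 0.02104973] ((554.3778076171875, 195.779052734375), (126.12080383300781, 153.564697265625), 80.54425048828125)
scene table z 0.0017524664447678777
rim 381 0.06969332843493603 ((539.06298828125, -192.34231567382812), (126.92134094238281, 158.2744598388672), 79.96588897705078)
tab [213 223  10  12  77] [0.54422526 0.14668345 0.03599373] 0.04414662800311831
tab [171 238  17  13  95] [0.56461988 0.26400703 0.03472104] 0.04521951739100803
tab [210 242  15  15 124] [0.47181828 0.21141127 0.03282218] 0.044350972032468815
bar 97 [0.55567333 0.20255965 0.05712277] 0.06114391797512509 ((556.0115966796875, 200.5365753173828), (67.83230590820312, 17.367359161376953), 79.5959701538086)
plate 698 [0.53304269 0.21079939 0.02010195] ((550.9143676757812, 199.1844482421875), (125.51176452636719, 151.4640655517578), 80.36135864257812)
```

View pics/z1.png

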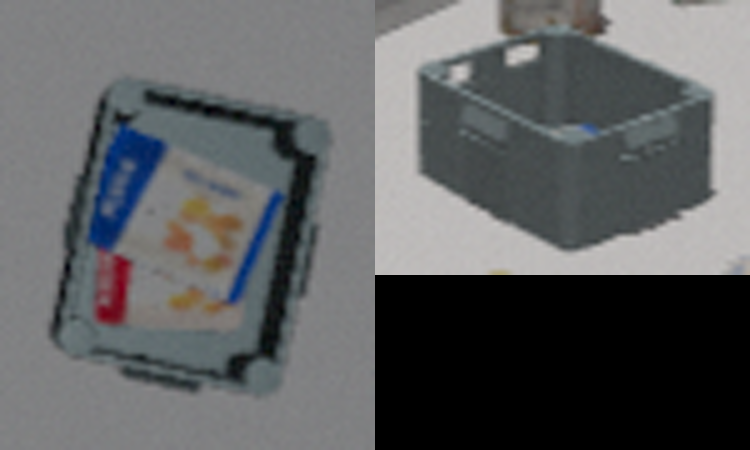

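Scene-camera crop: the slots are in the wall farthest in +x, and the beads are on the left and front walls. Box is at about (0.539,-0.197) with yaw -10.7°. Lid is at (0.5575,0.1947) with yaw -9.5°.

The tool can't tilt here. So I'll grip the handle by its end faces, with the fingers closing along lid y. That way the lid can pivot between the pads.

>>> play_rows:
  commands:
    - {"spin": 10.7, "fingers": 0.88}
    - {"spin": 10.7, "fingers": 0.88}
    - {"spin": 10.7, "fingers": 0.88}
    - {"spin": 0.4, "fingers": 0.88}
    - {"dx": 0.017, "dy": -0.057, "fingers": 0.88}
    - {"dx": 0.017, "dy": -0.057, "fingers": 0.88}
    - {"dx": 0.017, "dy": -0.057, "fingers": 0.88}
    - {"dx": 0.017, "dy": -0.057, "fingers": 0.88}
    - {"dx": 0.017, "dy": -0.057, "fingers": 0.88}
    - {"dx": 0.017, "dy": -0.057, "fingers": 0.88}
    - {"dx": 0.017, "dy": -0.057, "fingers": 0.88}
    - {"dx": 0.017, "dy": -0.057, "fingers": 0.88}

```text
schema error: expected keys fingers, dx, dy, dz, spin
```

>>> play_rows:
  commands:
    - {"dx": 0.017, "dy": -0.057, "fingers": 0.88}
    - {"dx": 0.017, "dy": -0.057, "fingers": 0.88}
    - {"dx": 0.017, "dy": -0.057, "fingers": 0.88}
    - {"dx": 0.017, "dy": -0.057, "fingers": 0.88}
    - {"dx": 0.017, "dy": -0.057, "fingers": 0.88}
    - {"fingers": 0.88}
    - {"fingers": 0.88}

```text
schema error: expected keys fingers, dx, dy, dz, spin
```

All keys are required in every row.

>>> play_rows:
  commands:
    - {"dx": 0, "dy": 0, "dz": 0, "spin": 10.7, "fingers": 0.88}
    - {"dx": 0, "dy": 0, "dz": 0, "spin": 10.7, "fingers": 0.88}
    - {"dx": 0, "dy": 0, "dz": 0, "spin": 10.7, "fingers": 0.88}
    - {"dx": 0, "dy": 0, "dz": 0, "spin": 0.4, "fingers": 0.88}
    - {"dx": 0.017, "dy": -0.057, "dz": 0, "spin": 0, "fingers": 0.88}
    - {"dx": 0.017, "dy": -0.057, "dz": 0, "spin": 0, "fingers": 0.88}
    - {"dx": 0.017, "dy": -0.057, "dz": 0, "spin": 0, "fingers": 0.88}
    - {"dx": 0.017, "dy": -0.057, "dz": 0, "spin": 0, "fingers": 0.88}
    - {"dx": 0.017, "dy": -0.057, "dz": 0, "spin": 0, "fingers": 0.88}
    - {"dx": 0.017, "dy": -0.057, "dz": 0, "spin": 0, "fingers": 0.88}
    - {"dx": 0.017, "dy": -0.057, "dz": 0, "spin": 0, "fingers": 0.88}
    - {"dx": 0.017, "dy": -0.057, "dz": 0, "spin": 0, "fingers": 0.88}

```text
clock: 1.6
tool_pos: [0.4247, -0.0774, 0.2055]
ee_rot: [3.131, -0.256, 0.001]
force: [0.7, -0.2, 0.2]
finger_gap: 0.88
finger_force: 0.0
```

>>> play_rows:
  commands:
    - {"dx": 0.017, "dy": -0.057, "dz": 0, "spin": 0, "fingers": 0.88}
    - {"dx": 0.017, "dy": -0.057, "dz": 0, "spin": 0, "fingers": 0.88}
    - {"dx": 0.017, "dy": -0.057, "dz": 0, "spin": 0, "fingers": 0.88}
    - {"dx": 0.017, "dy": -0.057, "dz": 0, "spin": 0, "fingers": 0.88}
    - {"dx": 0.017, "dy": -0.057, "dz": 0, "spin": 0, "fingers": 0.88}
    - {"dx": 0, "dy": 0, "dz": 0, "spin": 0, "fingers": 0.88}
    - {"dx": 0, "dy": 0, "dz": 0, "spin": 0, "fingers": 0.88}

```text
clock: 2.48
tool_pos: [0.5549, 0.1873, 0.2049]
ee_rot: [3.13, -0.258, -0.002]
force: [0.4, 0.1, -0.3]
finger_gap: 0.88
finger_force: 0.0
```

>>> play_rows:
  commands:
    - {"dx": 0.0013, "dy": -0.0077, "dz": 0.045, "spin": 0, "fingers": 0.9}
    - {"dx": 0, "dy": 0, "dz": 0.045, "spin": 0, "fingers": 0.9}
    - {"dx": 0, "dy": 0, "dz": 0.045, "spin": 0, "fingers": 0.9}
    - {"dx": 0, "dy": 0, "dz": 0.006, "spin": 0, "fingers": 0.9}
    - {"dx": 0, "dy": 0, "dz": 0, "spin": 0, "fingers": 0.9}

```text
clock: 3.1
tool_pos: [0.5584, 0.1942, 0.0659]
ee_rot: [-3.13, 0.263, -0.002]
force: [0.8, 1.0, -0.2]
finger_gap: 0.898
finger_force: 0.0
```

```bash
python3 - <<'E'
from h import *
from bench import *
c=camera("scene")
print(sense()["tool_pos"])
p=c["intrinsics"]@(c["R"]@sense()["tool_pos"]+c["t"]);print(p[:2]/p[2])
cv2.imwrite("pics/s2.png",cv2.resize(c["frame"][150:290,130:290],None,fx=4,fy=4,interpolation=2)[...,::-1])
E
```

```text
[0.55928053 0.19462235 0.06710768]
[198.11797635 222.58597414]
```

View pics/s2.png

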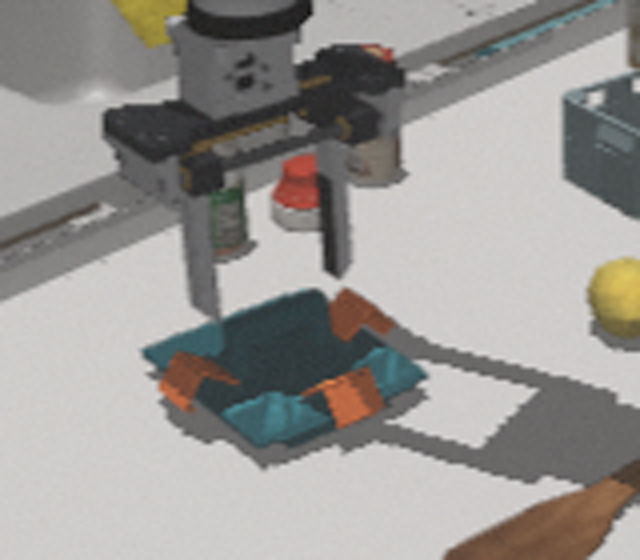

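Scene crop: the open fingers, tips at about (208,315) and (340,275), straddle the shaded handle. I'll descend and close.

>>> play_rows:
  commands:
    - {"dx": 0, "dy": 0, "dz": 0.015, "spin": 0, "fingers": 0.9}
    - {"dx": 0, "dy": 0, "dz": 0.011, "spin": 0, "fingers": 0.9}
    - {"dx": 0, "dy": 0, "dz": 0, "spin": 0, "fingers": 0.7}
    - {"dx": 0, "dy": 0, "dz": 0, "spin": 0, "fingers": 0.6}
    - {"dx": 0, "dy": 0, "dz": 0, "spin": 0, "fingers": 0.6}

```text
clock: 3.78
tool_pos: [0.5576, 0.1951, 0.038]
ee_rot: [3.13, -0.261, -0.001]
force: [0.3, -0.5, -2.9]
finger_gap: 0.762
finger_force: 30.0
```

>>> play_rows:
  commands:
    - {"dx": 0, "dy": 0, "dz": -0.02, "spin": 0, "fingers": 0.5}
    - {"dx": 0, "dy": 0, "dz": -0.04, "spin": 0, "fingers": 0.5}
    - {"dx": 0, "dy": 0, "dz": -0.06, "spin": 0, "fingers": 0.5}
    - {"dx": 0, "dy": 0, "dz": -0.04, "spin": 0, "fingers": 0.5}
    - {"dx": 0, "dy": 0, "dz": 0, "spin": 0, "fingers": 0.5}

```text
clock: 4.4
tool_pos: [0.56, 0.1957, 0.2029]
ee_rot: [-3.128, 0.261, -0.014]
force: [0.2, 0.5, -4.3]
finger_gap: 0.764
finger_force: 30.0
```

```bash
python3 - <<'E'
from h import *
from bench import *
c=camera("scene");s=sense();print(s["tool_pos"],s["force"],s["finger_gap"])
p=c["intrinsics"]@(c["R"]@s["tool_pos"]+c["t"]);p=(p[:2]/p[2]).astype(int);print(p)
t=c["frame"][p[1]-70:p[1]+70,p[0]-80:p[0]+80]
cv2.imwrite("pics/s3.png",cv2.resize(t,None,fx=4,fy=4,interpolation=2)[...,::-1])
E
```

```text
[0.55833918 0.19525605 0.19911782] [-0.73783588  0.41289732 -4.77763811] 0.7652121215679853
[193 174]
```

View pics/s3.png

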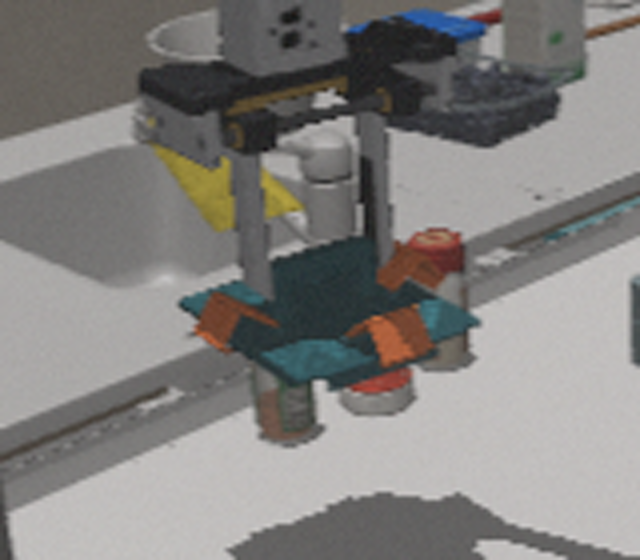

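Lid held level at (320,310) in the crop. I'll carry it to behind the box, so the front edge of its plate can be pressed on the box's back rim to tilt it in the grip.

>>> play_rows:
  commands:
    - {"dx": 0.012, "dy": 0.024, "dz": 0, "spin": 1.2, "fingers": 0.5}
    - {"dx": 0.0249, "dy": 0.0472, "dz": 0, "spin": 0, "fingers": 0.5}
    - {"dx": 0.0249, "dy": 0.0472, "dz": 0, "spin": 0, "fingers": 0.5}
    - {"dx": 0.0249, "dy": 0.0472, "dz": 0, "spin": 0, "fingers": 0.5}
    - {"dx": 0.0249, "dy": 0.0472, "dz": 0, "spin": 0, "fingers": 0.5}
    - {"dx": 0.0249, "dy": 0.0472, "dz": 0, "spin": 0, "fingers": 0.5}
    - {"dx": 0.0249, "dy": 0.0472, "dz": 0, "spin": 0, "fingers": 0.5}
    - {"dx": 0.0249, "dy": 0.0472, "dz": 0, "spin": 0, "fingers": 0.5}
    - {"dx": 0.0125, "dy": 0.0232, "dz": 0, "spin": 0, "fingers": 0.5}
    - {"dx": 0, "dy": 0, "dz": 0, "spin": 0, "fingers": 0.5}
    - {"dx": 0, "dy": 0, "dz": 0, "spin": 0, "fingers": 0.5}

```text
clock: 5.82
tool_pos: [0.6823, -0.2117, 0.1951]
ee_rot: [-3.126, 0.293, 0.008]
force: [-0.2, 0.4, -2.8]
finger_gap: 0.763
finger_force: 30.0
```

```bash
python3 - <<'E'
from h import *
from bench import *
c=dict(np.load("pics/top0.npz"));X=pts(c)
for n,(a,b,d,e) in dict(tin=(112,155,355,402),jarR=(108,135,242,264)).items():
    q=X[a:b,d:e].reshape(-1,3);q=q[q[:,2]>.09];print(n,q.min(0),q.max(0))
q=X[105:165,280:340].reshape(-1,3);print("behind box max z",np.nanmax(q[(q[:,0]>.63)],0))
for r in (90,100,106,112): print(r,X[r,310])
s=sense();print(s["tool_pos"],s["ee_rot"],s["force"])
c=camera("scene");cv2.imwrite("pics/s4.png",cv2.resize(c["frame"][70:220,230:390],None,fx=4,fy=4,interpolation=2)[...,::-1])
np.savez("pics/s4.npz",**c)
E
```

```text
tin [ 0.67334219 -0.43613836  0.09000054] [ 0.74740348 -0.36172348  0.11461596]
jarR [ 0.71612279 -0.08158301  0.09036422] [ 0.75851856 -0.03730782  0.11148853]
behind box max z [ 0.82657423 -0.13469207  0.03579584]
90 [ 0.84170114 -0.21839482  0.02349716]
100 [ 0.83204078 -0.22882053 -0.04188853]
106 [ 0.79424335 -0.21770238  0.03186651]
112 [ 0.78387185 -0.22185641  0.00636023]
[ 0.68234365 -0.21167082  0.19505247] [-3.12561418  0.29300155  0.00835945] [-0.16402561  0.36450215 -2.75372798]
```

View pics/s4.png

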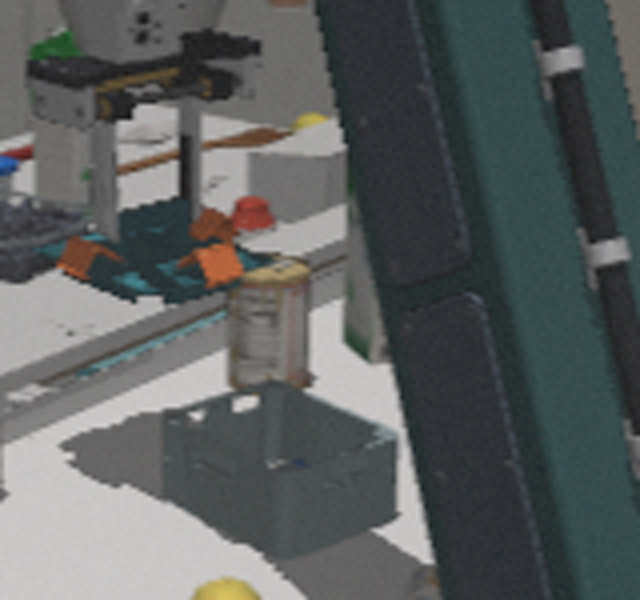

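Crop: the lid (150,260) hangs behind the box (280,470), and the tin and jars are clear of it. I'll lower it now.

>>> play_rows:
  commands:
    - {"dx": 0, "dy": 0, "dz": 0.04, "spin": 0, "fingers": 0.5}
    - {"dx": 0, "dy": 0, "dz": 0.04, "spin": 0, "fingers": 0.5}
    - {"dx": 0, "dy": 0, "dz": 0.01, "spin": 0, "fingers": 0.5}
    - {"dx": 0, "dy": 0, "dz": 0, "spin": 0, "fingers": 0.5}
    - {"dx": 0, "dy": 0, "dz": 0, "spin": 0, "fingers": 0.5}

```text
clock: 6.5
tool_pos: [0.6843, -0.2128, 0.1107]
ee_rot: [3.127, -0.293, 0.005]
force: [0.8, -0.2, -2.6]
finger_gap: 0.763
finger_force: 30.0
```

>>> play_rows:
  commands:
    - {"dx": 0, "dy": 0, "dz": 0.005, "spin": 0, "fingers": 0.5}
    - {"dx": 0, "dy": 0, "dz": 0.005, "spin": 0, "fingers": 0.5}
    - {"dx": 0, "dy": 0, "dz": 0.003, "spin": 0, "fingers": 0.5}
    - {"dx": 0, "dy": 0, "dz": 0.003, "spin": 0, "fingers": 0.5}
    - {"dx": 0, "dy": 0, "dz": 0, "spin": 0, "fingers": 0.5}

```text
clock: 7.12
tool_pos: [0.688, -0.2141, 0.097]
ee_rot: [3.125, -0.293, 0.021]
force: [8.3, -1.3, 3.2]
finger_gap: 0.76
finger_force: 30.0
```

Unexpected +x force: probably the skirt wedging on the wall. I'll back up and check.

>>> play_rows:
  commands:
    - {"dx": 0, "dy": 0, "dz": -0.01, "spin": 0, "fingers": 0.5}
    - {"dx": 0, "dy": 0, "dz": -0.02, "spin": 0, "fingers": 0.5}
    - {"dx": 0, "dy": 0, "dz": -0.01, "spin": 0, "fingers": 0.5}
    - {"dx": 0, "dy": 0, "dz": 0, "spin": 0, "fingers": 0.5}
    - {"dx": 0, "dy": 0, "dz": 0, "spin": 0, "fingers": 0.5}

```text
clock: 7.75
tool_pos: [0.683, -0.2126, 0.1318]
ee_rot: [-3.128, 0.294, 0.002]
force: [-1.1, 1.0, -4.7]
finger_gap: 0.762
finger_force: 30.0
```

```bash
cat > m.py <<'E'
from h import *
from bench import *
def go(name,cam="scene",crop=None):
    c=camera(cam);s=sense();X=pts(c);H=hsv(c);np.savez(f"pics/{name}.npz",**c)
    print(s["clock"],s["tool_pos"].round(4),s["force"].round(1),s["ee_rot"].round(3))
    b=(X[...,0]>.38)&(X[...,0]<.66)&(X[...,1]>-.29)&(X[...,1]<-.1)
    m=b&(X[...,2]>.06)&(X[...,2]<.082)&(H[...,1]<90);p=X[m]
    if len(p):print("rim",len(p),cv2.minAreaRect((p[:,:2]*1000).astype(np.float32)))
    o=(H[...,0]<14)&(H[...,1]>150)&(H[...,2]>60)&(X[...,1]<0)&(X[...,1]>-.32)&(X[...,0]>.4)&(X[...,2]>.05)
    k,L,st,ce=cv2.connectedComponentsWithStats(o.astype(np.uint8))
    for i in range(1,k):
        if st[i,4]>15:print("tab",st[i],X[L==i].mean(0).round(4))
    t=(H[...,0]>80)&(H[...,0]<105)&(H[...,1]>110)&(X[...,1]<0)&(X[...,1]>-.32)&(X[...,0]>.4)&(X[...,0]<.8)&(X[...,2]>.05)
    p=X[t];print("teal",len(p),p.min(0),p.max(0))
    if crop:
        a,b,d,e=crop;cv2.imwrite(f"pics/{name}.png",cv2.resize(c["frame"][a:b,d:e],None,fx=4,fy=4,interpolation=2)[...,::-1])
E
python3 -c "
from m import *
go('s5',crop=(110,220,230,380))"
```

```text
7.8 [ 0.6828 -0.2126  0.1314] [-0.3  0.5 -3.6] [-3.127e+00  2.940e-01  3.000e-03]
rim 512 ((540.6478271484375, -193.10061645507812), (126.38936614990234, 160.36488342285156), 76.8389663696289)
tab [279 142  11  14  91] [ 0.6086 -0.2057  0.1395]
teal 21 [ 0.49212615 -0.2601212   0.10549856] [ 0.72520566 -0.1141663   0.43863526]
```

View pics/s5.png

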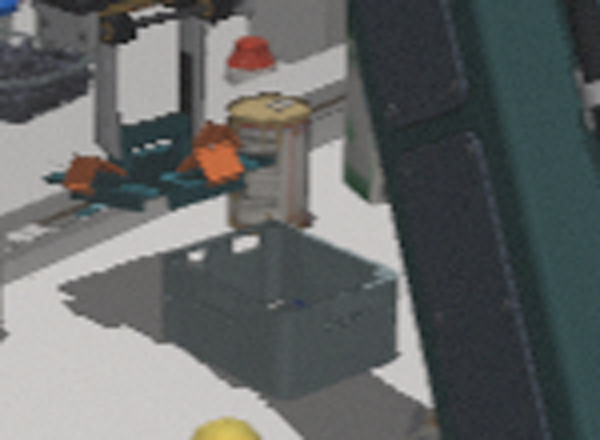

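```bash
python3 - <<'E'
from h import *
for n,box,T,yaw in (("scene0",(215,265,160,240),(.5576,.1951,.038),-9.5),("s4",(110,150,235,300),(.6823,-.2117,.195),-10.8),("s5",(130,166,235,305),(.6828,-.2126,.1314),-10.8)):
    c=dict(np.load(f"pics/{n}.npz"));X=pts(c);H=hsv(c);a=np.radians(yaw)
    R=np.array([[np.cos(a),np.sin(a),0],[-np.sin(a),np.cos(a),0],[0,0,1]])
    m=np.zeros(H.shape[:2],bool);m[box[0]:box[1],box[2]:box[3]]=1
    Y=(X-np.array(T))@R.T; near=(np.abs(Y[...,:2]).max(-1)<.11)&(Y[...,2]>-.06)&(Y[...,2]<.04)
    o=m&near&((H[...,0]<16)|(H[...,0]>176))&(H[...,1]>110)
    k,L,s,_=cv2.connectedComponentsWithStats(o.astype(np.uint8))
    for i in range(1,k):
        if s[i,4]>20:q=Y[L==i]*1000;print(n,s[i,4],q.mean(0).round(),np.percentile(q,5,0).round(),np.percentile(q,95,0).round())
    t=m&near&(H[...,0]>80)&(H[...,0]<108)&(H[...,1]>70);q=Y[t]*1000
    print(" teal",len(q),np.percentile(q,2,0).round(),np.percentile(q,98,0).round())
    # plate fit: z vs x over points outside the handle
    f=q[(np.abs(q[:,1])>42)|(q[:,0]<-15)];f=f[(f[:,2]<8)];A=np.c_[f,np.ones(len(f))][:,[0,1,3]]
    for _ in range(4):
        co=np.linalg.lstsq(A,f[:,2],rcond=None)[0];r=abs(f[:,2]-A@co);k=r<max(3,1.5*np.median(r));A=A[k];f=f[k]
    print(" plane slope x,y,z0",co.round(3),len(f))
E
```

```text
scene0 117 [ -5. -54.  -5.] [-18. -72. -18.] [ 11. -39.   5.]
scene0 134 [-4. 67. -5.] [-19.  46. -17.] [13. 80.  5.]
scene0 160 [-86.   2.  -6.] [-95. -15. -19.] [-76.  18.   5.]
 teal 872 [-80. -56. -20.] [63. 63. 21.]
 plane slope x,y,z0 [ 1.0000e-03  0.0000e+00 -1.7872e+01] 554
s4 159 [-56. -20.  -6.] [-95. -70. -19.] [-2. 18.  5.]
s4 75 [-6. 72. -5.] [-19.  52. -17.] [ 9. 82.  5.]
 teal 339 [-81. -48. -35.] [61. 67. 19.]
 plane slope x,y,z0 [ 1.0000e-03 -2.0000e-03 -1.7603e+01] 136
s5 146 [-61. -15.   5.] [-95. -72. -13.] [-4. 19. 20.]
s5 63 [-7. 70. -5.] [-19.  44. -17.] [10. 83.  5.]
 teal 230 [-83. -45. -27.] [53. 66. 21.]
 plane slope x,y,z0 [-1.7700e-01  6.0000e-03 -1.7424e+01] 57
```

The plane fit shows the lid now tilts 0.177 rad, front high, held by the grip with no slip in x. That's the pose I need. Before placing it I'll re-measure the box.

```bash
python3 - <<'E'
from h import *
from bench import camera
t=camera("top");np.savez("pics/t5.npz",**t)
cv2.imwrite("pics/t5.png",t["frame"][:,:,::-1])
def corners(c,lo,hi):
    X=pts(c);m=((X[...,0]>.42)&(X[...,0]<.645)&(X[...,1]>-.3)&(X[...,1]<-.1)&(X[...,2]>lo)&(X[...,2]<hi)).astype(np.uint8)
    k,L,s,_=cv2.connectedComponentsWithStats(m);i=1+np.argmax(s[1:,4]);v,u=np.where(L==i)
    P=np.array([ray(c,(a,b),.072)[:2]*1000 for a,b in zip(u,v)],np.float32)
    r=cv2.minAreaRect(P);print(len(P),np.round(r[0],1),np.round(r[1],1),round(r[2],1))
for n in("top0","t5","scene0","s5"):
    c=dict(np.load(f"pics/{n}.npz"));print(n,end=" ");corners(c,.064 if n[0]=="t" else .062,.08)
E
```

```text
top0 564 [ 539.3 -197.3] [124.4 154.4] 79.0
t5 62 [ 575.9 -256.7] [18.1 45.1] 79.3
scene0 447 [ 533.7 -183.8] [138.4 170. ] 79.0
s5 451 [ 532.6 -184.7] [136.1 171.9] 79.0
```

View pics/t5.png

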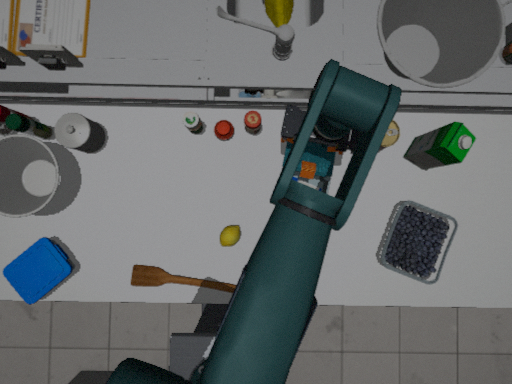

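Box: (538.5,-197.8) mm, yaw -11°, shifted about 1 mm by the push. The top view shows the arm covering the box at (305,190). Moving over the mouth.

>>> play_rows:
  commands:
    - {"dx": 0, "dy": 0, "dz": -0.012, "spin": 0.3, "fingers": 0.5}
    - {"dx": -0.0183, "dy": 0.001, "dz": 0, "spin": 0, "fingers": 0.5}
    - {"dx": -0.0333, "dy": 0.003, "dz": 0, "spin": 0, "fingers": 0.5}
    - {"dx": -0.0333, "dy": 0.003, "dz": 0, "spin": 0, "fingers": 0.5}
    - {"dx": -0.0333, "dy": 0.003, "dz": 0, "spin": 0, "fingers": 0.5}
    - {"dx": -0.0333, "dy": 0.003, "dz": 0, "spin": 0, "fingers": 0.5}
    - {"dx": 0, "dy": 0, "dz": 0, "spin": 0, "fingers": 0.5}
    - {"dx": 0, "dy": 0, "dz": 0.01, "spin": 0, "fingers": 0.5}
    - {"dx": 0, "dy": 0, "dz": 0.01, "spin": 0, "fingers": 0.5}
    - {"dx": 0, "dy": 0, "dz": 0, "spin": 0, "fingers": 0.5}
    - {"dx": 0, "dy": 0, "dz": 0, "spin": 0, "fingers": 0.5}

```text
clock: 9.22
tool_pos: [0.5325, -0.1965, 0.124]
ee_rot: [-3.127, 0.302, 0.001]
force: [0.2, -0.0, -3.4]
finger_gap: 0.766
finger_force: 30.0
```

```bash
python3 - <<'E'
from m import *
go('s6',crop=(120,230,235,355))
c=dict(np.load("pics/s6.npz"));X=pts(c);H=hsv(c);a=np.radians(-11.);s=sense()
R=np.array([[np.cos(a),np.sin(a),0],[-np.sin(a),np.cos(a),0],[0,0,1]])
Y=(X-s["tool_pos"])@R.T*1000
q=Y[(np.abs(Y[...,:2]).max(-1)<100)&(Y[...,2]>-45)&(Y[...,2]<30)&(H[...,0]>80)&(H[...,0]<108)&(H[...,1]>90)]
f=q[((abs(q[:,1])>42)|(q[:,0]<-15))&(q[:,2]<8)];A=np.c_[f[:,:2],np.ones(len(f))]
for _ in range(4):
    co=np.linalg.lstsq(A,f[:,2],rcond=None)[0];r=abs(f[:,2]-A@co);k=r<max(3,1.5*np.median(r));A=A[k];f=f[k]
print(co.round(3),len(f))
B=np.array([538.5,-197.8,0])/1000;print("tcp in box mm",(R@(s["tool_pos"]-B)*1000).round(1), "yaw",2*np.degrees(np.arctan(s["ee_rot"][1]/s["ee_rot"][0])))
E
```

```text
9.275 [ 0.5326 -0.1966  0.1244] [ 0.5  0.5 -3.6] [ 3.127 -0.302  0.   ]
rim 354 ((541.4583129882812, -189.48934936523438), (123.91219329833984, 162.59176635742188), 84.41474914550781)
tab [314 155  13  17 111] [ 0.463  -0.1945  0.1309]
teal 26 [ 0.44448603 -0.25614674  0.09749932] [ 0.59487616 -0.12505402  0.12258765]
[-1.7100e-01  9.0000e-03 -1.7693e+01] 70
tcp in box mm [ -6.    0.  124.4] yaw -11.027083659372718
```

View pics/s6.png

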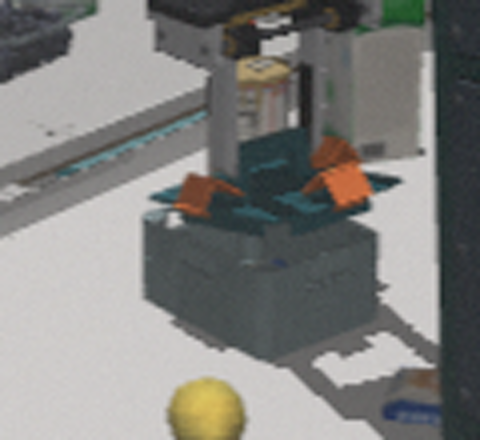

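The lid (270,190) is tilted 0.171 rad and centred over the mouth, claws inside the back wall. Lowering by feel.

>>> play_rows:
  commands:
    - {"dx": 0, "dy": 0, "dz": 0.008, "spin": 0, "fingers": 0.5}
    - {"dx": 0, "dy": 0, "dz": 0.005, "spin": 0, "fingers": 0.5}
    - {"dx": 0, "dy": 0, "dz": 0, "spin": 0, "fingers": 0.5}
    - {"dx": 0, "dy": 0, "dz": 0, "spin": 0, "fingers": 0.5}

```text
clock: 9.78
tool_pos: [0.5322, -0.1966, 0.1115]
ee_rot: [3.127, -0.302, 0.0]
force: [-0.2, -0.6, -3.4]
finger_gap: 0.764
finger_force: 30.0
```

>>> play_rows:
  commands:
    - {"dx": 0, "dy": 0, "dz": 0.002, "spin": 0, "fingers": 0.5}
    - {"dx": 0, "dy": 0, "dz": 0, "spin": 0, "fingers": 0.5}
    - {"dx": 0, "dy": 0, "dz": 0, "spin": 0, "fingers": 0.5}

```text
clock: 10.15
tool_pos: [0.5322, -0.1965, 0.1095]
ee_rot: [3.127, -0.302, 0.0]
force: [0.4, -0.5, -3.5]
finger_gap: 0.764
finger_force: 30.0
```

>>> play_rows:
  commands:
    - {"dx": 0, "dy": 0, "dz": 0.0015, "spin": 0, "fingers": 0.5}
    - {"dx": 0, "dy": 0, "dz": 0, "spin": 0, "fingers": 0.5}
    - {"dx": 0, "dy": 0, "dz": 0, "spin": 0, "fingers": 0.5}

```text
clock: 10.52
tool_pos: [0.5322, -0.1965, 0.1079]
ee_rot: [3.127, -0.302, -0.0]
force: [-0.8, -0.1, -4.6]
finger_gap: 0.762
finger_force: 30.0
```

>>> play_rows:
  commands:
    - {"dx": 0, "dy": 0, "dz": 0.0015, "spin": 0, "fingers": 0.5}
    - {"dx": 0, "dy": 0, "dz": 0, "spin": 0, "fingers": 0.5}
    - {"dx": 0, "dy": 0, "dz": 0, "spin": 0, "fingers": 0.5}

```text
clock: 10.9
tool_pos: [0.5322, -0.1965, 0.1065]
ee_rot: [3.127, -0.302, -0.0]
force: [0.7, 0.1, -3.4]
finger_gap: 0.77
finger_force: 30.0
```

>>> play_rows:
  commands:
    - {"dx": 0.003, "dy": 0, "dz": 0, "spin": 0, "fingers": 0.5}
    - {"dx": 0.003, "dy": 0, "dz": 0, "spin": 0, "fingers": 0.5}
    - {"dx": 0.002, "dy": 0, "dz": 0, "spin": 0, "fingers": 0.5}
    - {"dx": 0, "dy": 0, "dz": 0, "spin": 0, "fingers": 0.5}
    - {"dx": 0, "dy": 0, "dz": 0, "spin": 0, "fingers": 0.5}

```text
clock: 11.52
tool_pos: [0.54, -0.198, 0.1064]
ee_rot: [3.127, -0.302, -0.0]
force: [-0.3, -0.7, -3.6]
finger_gap: 0.761
finger_force: 30.0
```

>>> play_rows:
  commands:
    - {"dx": 0.002, "dy": 0, "dz": 0, "spin": 0, "fingers": 0.5}
    - {"dx": 0.002, "dy": 0, "dz": 0, "spin": 0, "fingers": 0.5}
    - {"dx": 0, "dy": 0, "dz": 0, "spin": 0, "fingers": 0.5}
    - {"dx": 0, "dy": 0, "dz": 0, "spin": 0, "fingers": 0.5}

```text
clock: 12.02
tool_pos: [0.544, -0.1988, 0.1064]
ee_rot: [3.127, -0.302, -0.0]
force: [-0.0, 0.1, -3.6]
finger_gap: 0.764
finger_force: 30.0
```

>>> play_rows:
  commands:
    - {"dx": 0.002, "dy": 0, "dz": 0, "spin": 0, "fingers": 0.5}
    - {"dx": 0.001, "dy": 0, "dz": 0, "spin": 0, "fingers": 0.5}
    - {"dx": 0, "dy": 0, "dz": 0, "spin": 0, "fingers": 0.5}
    - {"dx": 0, "dy": 0, "dz": 0, "spin": 0, "fingers": 0.5}

```text
clock: 12.52
tool_pos: [0.5469, -0.1994, 0.1065]
ee_rot: [3.127, -0.302, -0.0]
force: [-0.2, 0.1, -3.9]
finger_gap: 0.764
finger_force: 30.0
```

```bash
python3 - <<'E'
from m import *
go('s7',crop=(120,230,235,355))
E
```

```text
12.575 [ 0.5469 -0.1994  0.1065] [-0.7  0.1 -3.9] [ 3.127 -0.302 -0.   ]
rim 366 ((536.3350219726562, -193.15289306640625), (133.54541015625, 157.56369018554688), 74.50084686279297)
tab [310 160  14  16 108] [ 0.4757 -0.195   0.1131]
teal 15 [ 0.46310352 -0.24746981  0.07999351] [ 0.58984934 -0.09594252  0.49615037]
```

View pics/s7.png

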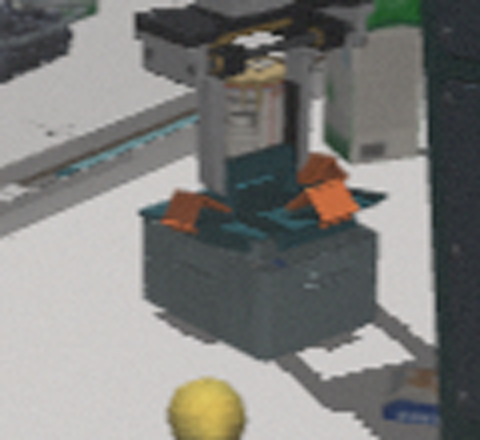

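Plate's rear-left corner (140,210) is down at the rim, with the claws in the slots by calculation (x≈77 mm). I'll lay the lid down guided by the grip.

>>> play_rows:
  commands:
    - {"dx": -0.0014, "dy": 0, "dz": 0.003, "spin": 0, "fingers": 0.5}
    - {"dx": -0.0016, "dy": 0, "dz": 0.003, "spin": 0, "fingers": 0.5}
    - {"dx": 0, "dy": 0, "dz": 0, "spin": 0, "fingers": 0.5}
    - {"dx": 0, "dy": 0, "dz": 0, "spin": 0, "fingers": 0.5}

```text
clock: 13.08
tool_pos: [0.544, -0.1989, 0.1011]
ee_rot: [3.127, -0.302, 0.001]
force: [-1.9, 0.9, 1.5]
finger_gap: 0.762
finger_force: 30.0
```

>>> play_rows:
  commands:
    - {"dx": -0.0016, "dy": 0, "dz": 0.002, "spin": 0, "fingers": 0.5}
    - {"dx": -0.0016, "dy": 0, "dz": 0.002, "spin": 0, "fingers": 0.5}
    - {"dx": 0, "dy": 0, "dz": 0, "spin": 0, "fingers": 0.5}
    - {"dx": 0, "dy": 0, "dz": 0, "spin": 0, "fingers": 0.5}

```text
clock: 13.58
tool_pos: [0.5411, -0.1983, 0.0961]
ee_rot: [3.127, -0.302, 0.001]
force: [0.8, -0.4, -2.0]
finger_gap: 0.764
finger_force: 30.0
```

>>> play_rows:
  commands:
    - {"dx": -0.0006, "dy": 0, "dz": 0.0015, "spin": 0, "fingers": 0.5}
    - {"dx": 0, "dy": 0, "dz": 0.001, "spin": 0, "fingers": 0.5}
    - {"dx": 0, "dy": 0, "dz": 0, "spin": 0, "fingers": 0.5}
    - {"dx": 0, "dy": 0, "dz": 0, "spin": 0, "fingers": 0.5}

```text
clock: 14.08
tool_pos: [0.5399, -0.198, 0.0938]
ee_rot: [-3.127, 0.302, 0.001]
force: [-0.4, 0.6, 1.0]
finger_gap: 0.764
finger_force: 30.0
```

```bash
cat > pl.py <<'E'
from m import *
B=np.array([538.5,-197.8,0])/1000;a=np.radians(-11.)
R=np.array([[np.cos(a),np.sin(a),0],[-np.sin(a),np.cos(a),0],[0,0,1]])
def plane(name,cam="scene"):
    c=camera(cam);np.savez(f"pics/{name}.npz",**c);s=sense();X=pts(c);H=hsv(c);Y=(X-B)@R.T*1000
    print(s["clock"],"tcp box",(R@(s["tool_pos"]-B)*1000).round(1),s["force"].round(1))
    w=(np.abs(Y[...,:2]).max(-1)<110)&(Y[...,2]>55)&(Y[...,2]<140)
    t=w&(H[...,0]>80)&(H[...,0]<108)&(H[...,1]>90)
    q=Y[t];f=q[((abs(q[:,1])>42)|(q[:,0]<-15)|(q[:,0]>15))&(q[:,2]<100)];A=np.c_[f[:,:2],np.ones(len(f))]
    for _ in range(5):
        co=np.linalg.lstsq(A,f[:,2],rcond=None)[0];r=abs(f[:,2]-A@co);k=r<max(2.5,1.5*np.median(r));A=A[k];f=f[k]
    print("plate slopes,z0",co.round(3),len(f),"rect",cv2.minAreaRect(f[:,:2].astype(np.float32)))
    o=w&((H[...,0]<16)|(H[...,0]>176))&(H[...,1]>130)
    k,L,st,_=cv2.connectedComponentsWithStats(o.astype(np.uint8))
    for i in range(1,k):
        if st[i,4]>20:q=Y[L==i];print("tab",st[i],q.mean(0).round(1),"zmax",np.percentile(q[:,2],95).round(1))
    return c,Y,H
E
python3 -c "
from pl import *
plane('s8')"
```

```text
14.125 tcp box [ 1.4 -0.  93.9] [-2.5 -0.6  1.4]
plate slopes,z0 [-1.5000e-02  7.0000e-03  7.6683e+01] 104 rect ((-5.6455535888671875, 10.402099609375), (147.25637817382812, 115.64512634277344), 0.9360406994819641)
tab [311 164  11   7  49] [ -7.7 -56.6  87.9] zmax 97.7
tab [277 172  10  11  60] [-0.9 74.9 89.6] zmax 99.4
tab [312 174  13  11  90] [-83.6   3.6  90.3] zmax 100.5
```

Nearly flush: plate top at 76.7 mm, slope 0.015. I'll release and back off, then check with the top camera.

>>> play_rows:
  commands:
    - {"dx": 0, "dy": 0, "dz": 0, "spin": 0, "fingers": 0.86}
    - {"dx": 0, "dy": 0, "dz": 0, "spin": 0, "fingers": 0.86}
    - {"dx": 0, "dy": 0, "dz": 0, "spin": 0, "fingers": 0.86}
    - {"dx": 0, "dy": 0, "dz": -0.03, "spin": 0, "fingers": 0.86}
    - {"dx": 0, "dy": 0, "dz": -0.05, "spin": 0, "fingers": 0.8}
    - {"dx": 0, "dy": -0.06, "dz": -0.03, "spin": 0, "fingers": 0.5}
    - {"dx": 0, "dy": -0.06, "dz": 0, "spin": 0, "fingers": 0.2}
    - {"dx": 0, "dy": -0.06, "dz": 0, "spin": 0, "fingers": 0}
    - {"dx": 0, "dy": -0.06, "dz": 0, "spin": 0, "fingers": 0}
    - {"dx": 0, "dy": 0, "dz": 0, "spin": 0, "fingers": 0}

```text
clock: 15.38
tool_pos: [0.5855, 0.0376, 0.2017]
ee_rot: [-3.127, 0.292, 0.001]
force: [0.4, -0.3, 0.3]
finger_gap: 0.302
finger_force: 0.0
```

```bash
python3 - <<'E'
from pl import *
plane('s9')
c,Y,H=plane('t9',"top")
m=(Y[...,2]>66)&(Y[...,2]<85)&(np.abs(Y[...,:2]).max(-1)<110);q=Y[m][:,:2].astype(np.float32);print(cv2.minAreaRect(q))
s9=dict(np.load("pics/s9.npz"))["frame"];a=cv2.resize(s9[120:230,235,None].repeat(1,1) if 0 else s9[130:220,250:350],None,fx=4,fy=4,interpolation=2)
b=cv2.resize(c["frame"][140:250,255:355],None,fx=4,fy=4,interpolation=2);h=np.zeros((440,800,3),np.uint8);h[:360,:400]=a;h[:,400:]=b
cv2.imwrite("pics/c9.png",h[...,::-1])
E
```

```text
15.425 tcp box [  1.5 237.7 201.7] [-0.1  0.  -1.2]
plate slopes,z0 [0.0000e+00 2.0000e-03 7.5882e+01] 292 rect ((-5.843437194824219, 3.4724998474121094), (124.57435607910156, 148.48220825195312), 88.185546875)
tab [310 162  11   9  72] [ -2.8 -54.1  89.4] zmax 98.5
tab [276 172  15  11  81] [-0.7 72.4 88.8] zmax 98.2
tab [313 174  12  12  89] [-84.2   3.7  88.7] zmax 99.0
15.475 tcp box [  1.8 236.2 201.8] [-0.4 -0.2  0.7]
plate slopes,z0 [-1.0000e-03  1.0000e-03  7.6485e+01] 1633 rect ((-0.6054534912109375, 1.2060890197753906), (123.63411712646484, 151.56793212890625), 89.99817657470703)
tab [274 185  17  16 192] [ 2.9 60.7 91.6] zmax 100.0
tab [318 194  16  15 184] [  2.8 -54.9  92.6] zmax 100.0
tab [291 217  16  16 186] [-70.    2.   91.4] zmax 100.3
((-6.8938751220703125, 0.09719085693359375), (159.11883544921875, 170.58706665039062), 89.23001861572266)
```

View pics/c9.png

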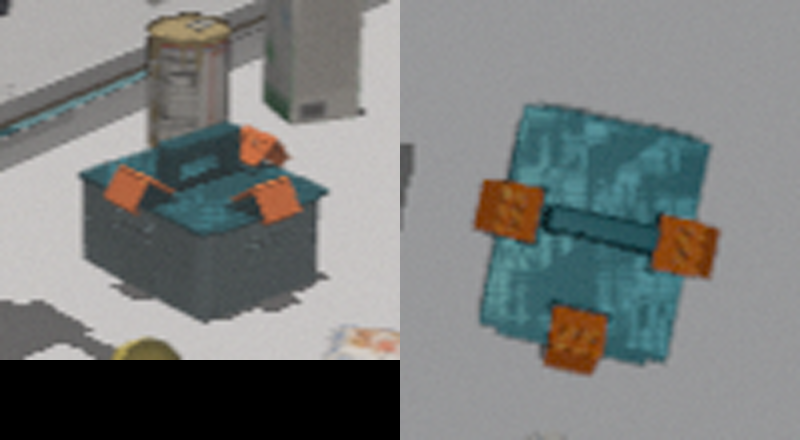

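Scene and top crops: the lid lies flush, its plate level at z 76 mm with zero slope, and the three tabs are raised at (475–720,210–245) and (575,340) in the top half. Pressing the left tab first.

>>> play_rows:
  commands:
    - {"dx": 0, "dy": 0.0575, "dz": 0, "spin": 0, "fingers": 0}
    - {"dx": 0, "dy": 0.0575, "dz": 0.01, "spin": 0, "fingers": 0}
    - {"dx": 0, "dy": 0.0553, "dz": 0.03, "spin": 0, "fingers": 0}
    - {"dx": 0, "dy": 0, "dz": 0.04, "spin": 0, "fingers": 0}
    - {"dx": 0, "dy": 0, "dz": 0.011, "spin": 0, "fingers": 0}
    - {"dx": 0, "dy": 0, "dz": 0, "spin": 0, "fingers": 0}
    - {"dx": 0, "dy": 0, "dz": 0, "spin": 0, "fingers": 0}

```text
clock: 16.35
tool_pos: [0.5541, -0.1335, 0.1132]
ee_rot: [3.126, -0.301, 0.005]
force: [0.5, -0.2, 0.8]
finger_gap: 0.005
finger_force: 0.0
```

>>> play_rows:
  commands:
    - {"dx": 0, "dy": 0, "dz": 0.005, "spin": 0, "fingers": 0}
    - {"dx": 0, "dy": 0, "dz": 0.005, "spin": 0, "fingers": 0}
    - {"dx": 0, "dy": 0, "dz": 0.005, "spin": 0, "fingers": 0}
    - {"dx": 0, "dy": 0, "dz": 0.005, "spin": 0, "fingers": 0}
    - {"dx": 0, "dy": 0, "dz": 0, "spin": 0, "fingers": 0}

```text
clock: 16.98
tool_pos: [0.5541, -0.1299, 0.0916]
ee_rot: [-3.121, 0.299, -0.003]
force: [1.0, 8.9, 4.7]
finger_gap: 0.005
finger_force: 4.7
```

The tip has slid to the outside of the raised tab end. Backing up and moving inward.

>>> play_rows:
  commands:
    - {"dx": 0, "dy": 0, "dz": -0.01, "spin": 0, "fingers": 0}
    - {"dx": 0, "dy": 0, "dz": -0.015, "spin": 0, "fingers": 0}
    - {"dx": 0, "dy": 0.008, "dz": 0, "spin": 0, "fingers": 0}
    - {"dx": 0, "dy": 0, "dz": 0, "spin": 0, "fingers": 0}

```text
clock: 17.48
tool_pos: [0.551, -0.1423, 0.116]
ee_rot: [3.126, -0.304, -0.0]
force: [1.1, -0.5, 0.6]
finger_gap: 0.004
finger_force: 0.0
```

```bash
python3 - <<'E'
from pl import *
c,Y,H=plane('s10')
E
```

```text
17.525 tcp box [  1.5  57.3 115.7] [ 0.3  0.6 -0.3]
plate slopes,z0 [-3.0000e-03  0.0000e+00  7.5896e+01] 187 rect ((-4.788276672363281, 3.9339027404785156), (150.7286834716797, 123.44808959960938), 1.366766333580017)
tab [310 162  12   9  73] [ -3.7 -56.2  89.1] zmax 98.7
tab [277 172  14  11  66] [-1.9 72.4 89.3] zmax 98.1
tab [311 174  15  12  88] [-83.8   2.4  88. ] zmax 97.9
```

>>> play_rows:
  commands:
    - {"dx": 0.001, "dy": -0.0015, "dz": 0.008, "spin": 0, "fingers": 0}
    - {"dx": 0, "dy": 0, "dz": 0.007, "spin": 0, "fingers": 0}
    - {"dx": 0, "dy": 0, "dz": 0.005, "spin": 0, "fingers": 0}
    - {"dx": 0, "dy": 0, "dz": 0, "spin": 0, "fingers": 0}
    - {"dx": 0, "dy": 0, "dz": 0, "spin": 0, "fingers": 0}

```text
clock: 18.15
tool_pos: [0.5525, -0.1401, 0.0962]
ee_rot: [3.127, -0.302, -0.0]
force: [-0.1, -0.7, -0.3]
finger_gap: 0.005
finger_force: 0.2
```

>>> play_rows:
  commands:
    - {"dx": 0, "dy": 0, "dz": 0.003, "spin": 0, "fingers": 0}
    - {"dx": 0, "dy": 0, "dz": 0.003, "spin": 0, "fingers": 0}
    - {"dx": 0, "dy": 0, "dz": 0, "spin": 0, "fingers": 0}

```text
clock: 18.52
tool_pos: [0.5528, -0.1398, 0.0901]
ee_rot: [-3.127, 0.302, -0.001]
force: [-0.3, 0.4, 2.3]
finger_gap: 0.007
finger_force: 0.6
```

>>> play_rows:
  commands:
    - {"dx": 0, "dy": 0, "dz": 0.002, "spin": 0, "fingers": 0}
    - {"dx": 0, "dy": 0, "dz": 0.002, "spin": 0, "fingers": 0}
    - {"dx": 0, "dy": 0, "dz": 0, "spin": 0, "fingers": 0}

```text
clock: 18.9
tool_pos: [0.5529, -0.1395, 0.0867]
ee_rot: [-3.126, 0.302, -0.001]
force: [0.4, 1.8, 3.3]
finger_gap: 0.002
finger_force: 1.8
```

>>> play_rows:
  commands:
    - {"dx": 0, "dy": 0, "dz": 0.001, "spin": 0, "fingers": 0}
    - {"dx": 0, "dy": 0, "dz": 0.001, "spin": 0, "fingers": 0}
    - {"dx": 0, "dy": 0, "dz": 0, "spin": 0, "fingers": 0}

```text
clock: 19.27
tool_pos: [0.553, -0.1393, 0.0858]
ee_rot: [-3.126, 0.301, -0.002]
force: [-1.0, 3.2, 7.9]
finger_gap: 0.006
finger_force: 4.0
```

>>> play_rows:
  commands:
    - {"dx": 0, "dy": 0, "dz": 0.001, "spin": 0, "fingers": 0}
    - {"dx": 0, "dy": 0, "dz": 0, "spin": 0, "fingers": 0}

```text
clock: 19.52
tool_pos: [0.5531, -0.1392, 0.0854]
ee_rot: [-3.126, 0.301, -0.003]
force: [-2.1, 4.1, 10.2]
finger_gap: 0.004
finger_force: 5.0
```

>>> play_rows:
  commands:
    - {"dx": 0, "dy": 0, "dz": 0.001, "spin": 0, "fingers": 0}
    - {"dx": 0, "dy": 0, "dz": 0, "spin": 0, "fingers": 0}

```text
clock: 19.77
tool_pos: [0.5532, -0.1391, 0.0849]
ee_rot: [-3.126, 0.301, -0.003]
force: [-2.6, 4.1, 11.3]
finger_gap: 0.006
finger_force: 5.9
```

>>> play_rows:
  commands:
    - {"dx": 0, "dy": 0, "dz": 0.001, "spin": 0, "fingers": 0}
    - {"dx": 0, "dy": 0, "dz": 0, "spin": 0, "fingers": 0}

```text
clock: 20.02
tool_pos: [0.5532, -0.1388, 0.0836]
ee_rot: [-3.125, 0.301, -0.003]
force: [-2.4, 5.0, 10.5]
finger_gap: 0.008
finger_force: 5.6
```

>>> play_rows:
  commands:
    - {"dx": 0, "dy": 0, "dz": 0.001, "spin": 0, "fingers": 0}
    - {"dx": 0, "dy": 0, "dz": 0, "spin": 0, "fingers": 0}

```text
clock: 20.27
tool_pos: [0.5533, -0.1388, 0.0833]
ee_rot: [-3.125, 0.301, -0.004]
force: [-3.5, 4.6, 14.1]
finger_gap: 0.003
finger_force: 6.7
```

>>> play_rows:
  commands:
    - {"dx": 0, "dy": 0, "dz": 0.001, "spin": 0, "fingers": 0}
    - {"dx": 0, "dy": 0, "dz": 0, "spin": 0, "fingers": 0}

```text
clock: 20.52
tool_pos: [0.5534, -0.1388, 0.0825]
ee_rot: [-3.126, 0.301, -0.004]
force: [-3.4, 5.0, 14.3]
finger_gap: 0.002
finger_force: 7.0
```

>>> play_rows:
  commands:
    - {"dx": 0, "dy": 0, "dz": 0.001, "spin": 0, "fingers": 0}
    - {"dx": 0, "dy": 0, "dz": 0, "spin": 0, "fingers": 0}

```text
clock: 20.78
tool_pos: [0.5537, -0.1393, 0.0808]
ee_rot: [-3.126, 0.301, -0.005]
force: [-2.0, 4.4, 11.0]
finger_gap: 0.003
finger_force: 5.6
```

>>> play_rows:
  commands:
    - {"dx": 0, "dy": 0, "dz": 0.001, "spin": 0, "fingers": 0}
    - {"dx": 0, "dy": 0, "dz": 0, "spin": 0, "fingers": 0}

```text
clock: 21.02
tool_pos: [0.5538, -0.1393, 0.0807]
ee_rot: [-3.126, 0.301, -0.006]
force: [-2.8, 4.7, 14.4]
finger_gap: 0.003
finger_force: 7.2
```

>>> play_rows:
  commands:
    - {"dx": 0, "dy": 0, "dz": 0.001, "spin": 0, "fingers": 0}
    - {"dx": 0, "dy": 0, "dz": 0, "spin": 0, "fingers": 0}

```text
clock: 21.28
tool_pos: [0.5538, -0.1393, 0.0806]
ee_rot: [-3.127, 0.301, -0.006]
force: [-4.5, 4.3, 17.1]
finger_gap: 0.007
finger_force: 8.8
```

Hard stop at z 0.0806, with the click just before it. I'll lift off, look, and move across to the right tab.

>>> play_rows:
  commands:
    - {"dx": 0, "dy": 0, "dz": -0.01, "spin": 0, "fingers": 0}
    - {"dx": 0, "dy": 0, "dz": -0.04, "spin": 0, "fingers": 0}
    - {"dx": 0, "dy": 0, "dz": -0.02, "spin": 0, "fingers": 0}
    - {"dx": 0, "dy": 0.04, "dz": 0, "spin": 0, "fingers": 0}
    - {"dx": 0, "dy": 0.04, "dz": 0, "spin": 0, "fingers": 0}
    - {"dx": 0, "dy": 0.038, "dz": 0, "spin": 0, "fingers": 0}
    - {"dx": 0, "dy": 0, "dz": 0, "spin": 0, "fingers": 0}
    - {"dx": 0, "dy": 0, "dz": 0, "spin": 0, "fingers": 0}

```text
clock: 22.28
tool_pos: [0.5297, -0.2553, 0.1453]
ee_rot: [-3.126, 0.303, 0.002]
force: [-0.1, -0.0, -0.1]
finger_gap: 0.001
finger_force: 0.0
```

```bash
python3 - <<'E'
from pl import *
c,Y,H=plane('s11')
E
```

```text
22.325 tcp box [  2.5 -57.7 145.5] [1.2 0.8 0.1]
plate slopes,z0 [-0.0000e+00  1.0000e-03  7.5958e+01] 265 rect ((-5.007423400878906, 1.8492698669433594), (122.91829681396484, 152.91253662109375), 89.4402084350586)
tab [311 162  11   9  63] [ -4.2 -56.3  88.3] zmax 97.5
tab [279 175  14  14  98] [-0.9 65.3 75.7] zmax 83.1
tab [311 174  15  12  92] [-83.4   1.7  88. ] zmax 98.1
```

Left tab is down (top at 83 mm) and stays there. Now the right tab.

>>> play_rows:
  commands:
    - {"dx": 0, "dy": 0.0005, "dz": 0.03, "spin": 0, "fingers": 0}
    - {"dx": 0, "dy": 0, "dz": 0.019, "spin": 0, "fingers": 0}
    - {"dx": 0, "dy": 0, "dz": 0.003, "spin": 0, "fingers": 0}
    - {"dx": 0, "dy": 0, "dz": 0.003, "spin": 0, "fingers": 0}
    - {"dx": 0, "dy": 0, "dz": 0.002, "spin": 0, "fingers": 0}
    - {"dx": 0, "dy": 0, "dz": 0, "spin": 0, "fingers": 0}

```text
clock: 23.08
tool_pos: [0.5304, -0.2566, 0.09]
ee_rot: [3.126, -0.302, 0.002]
force: [0.3, 0.3, 1.2]
finger_gap: 0.002
finger_force: 0.6
```

>>> play_rows:
  commands:
    - {"dx": 0, "dy": 0, "dz": 0.001, "spin": 0, "fingers": 0}
    - {"dx": 0, "dy": 0, "dz": 0.001, "spin": 0, "fingers": 0}
    - {"dx": 0, "dy": 0, "dz": 0, "spin": 0, "fingers": 0}

```text
clock: 23.45
tool_pos: [0.5303, -0.2567, 0.0875]
ee_rot: [3.126, -0.302, 0.002]
force: [0.0, -1.1, 1.3]
finger_gap: 0.004
finger_force: 0.9
```

>>> play_rows:
  commands:
    - {"dx": 0, "dy": 0, "dz": 0.001, "spin": 0, "fingers": 0}
    - {"dx": 0, "dy": 0, "dz": 0.001, "spin": 0, "fingers": 0}
    - {"dx": 0, "dy": 0, "dz": 0, "spin": 0, "fingers": 0}

```text
clock: 23.82
tool_pos: [0.5301, -0.2566, 0.0854]
ee_rot: [3.126, -0.302, 0.001]
force: [0.8, -1.9, 3.0]
finger_gap: 0.004
finger_force: 1.3
```

>>> play_rows:
  commands:
    - {"dx": 0, "dy": 0, "dz": 0.001, "spin": 0, "fingers": 0}
    - {"dx": 0, "dy": 0, "dz": 0.001, "spin": 0, "fingers": 0}
    - {"dx": 0, "dy": 0, "dz": 0, "spin": 0, "fingers": 0}

```text
clock: 24.2
tool_pos: [0.5301, -0.2569, 0.0845]
ee_rot: [3.125, -0.302, 0.002]
force: [-1.3, -1.3, 7.1]
finger_gap: 0.008
finger_force: 3.2
```

>>> play_rows:
  commands:
    - {"dx": 0, "dy": 0, "dz": 0.001, "spin": 0, "fingers": 0}
    - {"dx": 0, "dy": 0, "dz": 0, "spin": 0, "fingers": 0}

```text
clock: 24.45
tool_pos: [0.5301, -0.2571, 0.0836]
ee_rot: [3.125, -0.302, 0.002]
force: [-1.2, -2.1, 6.0]
finger_gap: 0.002
finger_force: 3.4
```

>>> play_rows:
  commands:
    - {"dx": 0, "dy": 0, "dz": 0.001, "spin": 0, "fingers": 0}
    - {"dx": 0, "dy": 0, "dz": 0, "spin": 0, "fingers": 0}

```text
clock: 24.7
tool_pos: [0.5301, -0.2572, 0.0833]
ee_rot: [3.125, -0.302, 0.002]
force: [-2.6, -2.4, 7.6]
finger_gap: 0.009
finger_force: 4.6
```

>>> play_rows:
  commands:
    - {"dx": 0, "dy": 0, "dz": 0.001, "spin": 0, "fingers": 0}
    - {"dx": 0, "dy": 0, "dz": 0, "spin": 0, "fingers": 0}

```text
clock: 24.95
tool_pos: [0.5302, -0.2573, 0.0827]
ee_rot: [3.124, -0.302, 0.003]
force: [-3.5, -1.7, 9.5]
finger_gap: 0.008
finger_force: 5.2
```

>>> play_rows:
  commands:
    - {"dx": 0, "dy": 0, "dz": 0.001, "spin": 0, "fingers": 0}
    - {"dx": 0, "dy": 0, "dz": 0, "spin": 0, "fingers": 0}

```text
clock: 25.2
tool_pos: [0.5304, -0.2573, 0.0811]
ee_rot: [3.125, -0.302, 0.004]
force: [-1.6, -2.1, 7.9]
finger_gap: 0.004
finger_force: 4.1
```

>>> play_rows:
  commands:
    - {"dx": 0, "dy": 0, "dz": 0.001, "spin": 0, "fingers": 0}
    - {"dx": 0, "dy": 0, "dz": 0, "spin": 0, "fingers": 0}

```text
clock: 25.45
tool_pos: [0.5305, -0.2573, 0.081]
ee_rot: [3.124, -0.302, 0.004]
force: [-2.3, -2.1, 10.9]
finger_gap: 0.004
finger_force: 5.6
```

>>> play_rows:
  commands:
    - {"dx": 0, "dy": 0, "dz": 0.001, "spin": 0, "fingers": 0}
    - {"dx": 0, "dy": 0, "dz": 0, "spin": 0, "fingers": 0}

```text
clock: 25.7
tool_pos: [0.5305, -0.2573, 0.0809]
ee_rot: [3.124, -0.302, 0.005]
force: [-4.0, -1.7, 14.2]
finger_gap: 0.003
finger_force: 7.1
```

>>> play_rows:
  commands:
    - {"dx": 0, "dy": 0, "dz": 0.001, "spin": 0, "fingers": 0}
    - {"dx": 0, "dy": 0, "dz": 0, "spin": 0, "fingers": 0}

```text
clock: 25.95
tool_pos: [0.5306, -0.2573, 0.0808]
ee_rot: [3.124, -0.302, 0.005]
force: [-4.8, 0.1, 17.2]
finger_gap: 0.005
finger_force: 8.6
```

Same signature: click, then a hard stop. Now the front tab.

>>> play_rows:
  commands:
    - {"dx": 0, "dy": 0, "dz": -0.012, "spin": 0, "fingers": 0}
    - {"dx": 0, "dy": 0, "dz": -0.04, "spin": 0, "fingers": 0}
    - {"dx": 0, "dy": 0, "dz": -0.02, "spin": 0, "fingers": 0}
    - {"dx": -0.038, "dy": -0.03, "dz": 0, "spin": 0, "fingers": 0}
    - {"dx": -0.038, "dy": -0.03, "dz": 0, "spin": 0, "fingers": 0}
    - {"dx": 0, "dy": 0, "dz": 0, "spin": 0, "fingers": 0}
    - {"dx": 0, "dy": 0, "dz": 0, "spin": 0, "fingers": 0}

```text
clock: 26.82
tool_pos: [0.4669, -0.1826, 0.1477]
ee_rot: [-3.127, 0.301, 0.0]
force: [-0.4, -0.3, 0.5]
finger_gap: 0.003
finger_force: 0.0
```

```bash
python3 - <<'E'
from pl import *
c,Y,H=plane('s12')
E
```

```text
26.875 tcp box [-72.8   0.9 147.9] [ 1.5  0.1 -0.5]
plate slopes,z0 [-2.0000e-03  2.0000e-03  7.6156e+01] 174 rect ((15.43653678894043, 8.638660430908203), (113.0028076171875, 121.38529968261719), 8.22081184387207)
tab [311 167   9   5  30] [ -3.8 -55.1  81.3] zmax 83.7
tab [279 175  14  14 103] [-0.4 65.1 75.6] zmax 83.7
tab [311 174  14  12  82] [-84.2   2.7  88.2] zmax 98.7
```

Left and right are both down (tops at 83.7 mm). Pressing the front tab.

>>> play_rows:
  commands:
    - {"dx": 0, "dy": 0, "dz": 0.03, "spin": 0, "fingers": 0}
    - {"dx": 0, "dy": 0, "dz": 0.019, "spin": 0, "fingers": 0}
    - {"dx": 0, "dy": 0, "dz": 0.003, "spin": 0, "fingers": 0}
    - {"dx": 0, "dy": 0, "dz": 0.003, "spin": 0, "fingers": 0}
    - {"dx": 0, "dy": 0, "dz": 0.002, "spin": 0, "fingers": 0}
    - {"dx": 0, "dy": 0, "dz": 0, "spin": 0, "fingers": 0}

```text
clock: 27.62
tool_pos: [0.4674, -0.1832, 0.0918]
ee_rot: [3.126, -0.302, 0.002]
force: [0.4, -1.5, 2.0]
finger_gap: 0.004
finger_force: 0.5
```

>>> play_rows:
  commands:
    - {"dx": 0, "dy": 0, "dz": 0.002, "spin": 0, "fingers": 0}
    - {"dx": 0, "dy": 0, "dz": 0.002, "spin": 0, "fingers": 0}
    - {"dx": 0, "dy": 0, "dz": 0, "spin": 0, "fingers": 0}

```text
clock: 28.0
tool_pos: [0.4668, -0.1828, 0.0871]
ee_rot: [3.127, -0.302, 0.0]
force: [-0.9, -1.0, 1.6]
finger_gap: 0.005
finger_force: 0.7
```

>>> play_rows:
  commands:
    - {"dx": 0, "dy": 0, "dz": 0.001, "spin": 0, "fingers": 0}
    - {"dx": 0, "dy": 0, "dz": 0.001, "spin": 0, "fingers": 0}
    - {"dx": 0, "dy": 0, "dz": 0, "spin": 0, "fingers": 0}

```text
clock: 28.38
tool_pos: [0.4668, -0.1828, 0.0853]
ee_rot: [3.127, -0.302, 0.0]
force: [-2.3, 0.3, 4.2]
finger_gap: 0.008
finger_force: 1.9
```

>>> play_rows:
  commands:
    - {"dx": 0, "dy": 0, "dz": 0.001, "spin": 0, "fingers": 0}
    - {"dx": 0, "dy": 0, "dz": 0, "spin": 0, "fingers": 0}

```text
clock: 28.62
tool_pos: [0.4669, -0.1828, 0.0838]
ee_rot: [-3.127, 0.302, -0.0]
force: [-0.3, -1.2, 1.3]
finger_gap: 0.008
finger_force: 0.9
```

>>> play_rows:
  commands:
    - {"dx": 0, "dy": 0, "dz": 0.001, "spin": 0, "fingers": 0}
    - {"dx": 0, "dy": 0, "dz": 0, "spin": 0, "fingers": 0}

```text
clock: 28.88
tool_pos: [0.4669, -0.1828, 0.0836]
ee_rot: [3.127, -0.302, 0.0]
force: [-2.2, 0.3, 5.0]
finger_gap: 0.003
finger_force: 2.4
```

>>> play_rows:
  commands:
    - {"dx": 0, "dy": 0, "dz": 0.001, "spin": 0, "fingers": 0}
    - {"dx": 0, "dy": 0, "dz": 0, "spin": 0, "fingers": 0}

```text
clock: 29.12
tool_pos: [0.4669, -0.1828, 0.0834]
ee_rot: [3.127, -0.302, 0.001]
force: [-2.6, 1.5, 8.5]
finger_gap: 0.007
finger_force: 4.3
```

>>> play_rows:
  commands:
    - {"dx": 0, "dy": 0, "dz": 0.001, "spin": 0, "fingers": 0}
    - {"dx": 0, "dy": 0, "dz": 0, "spin": 0, "fingers": 0}

```text
clock: 29.38
tool_pos: [0.4669, -0.1828, 0.0833]
ee_rot: [3.127, -0.302, 0.001]
force: [-4.7, 2.2, 11.7]
finger_gap: 0.004
finger_force: 6.1
```

>>> play_rows:
  commands:
    - {"dx": 0, "dy": 0, "dz": 0.001, "spin": 0, "fingers": 0}
    - {"dx": 0, "dy": 0, "dz": 0, "spin": 0, "fingers": 0}

```text
clock: 29.62
tool_pos: [0.4669, -0.1828, 0.0832]
ee_rot: [3.126, -0.302, 0.001]
force: [-7.5, 1.9, 16.8]
finger_gap: 0.005
finger_force: 8.0
```

>>> play_rows:
  commands:
    - {"dx": 0, "dy": 0, "dz": -0.015, "spin": 0, "fingers": 0}
    - {"dx": 0, "dy": 0, "dz": -0.05, "spin": 0, "fingers": 0}
    - {"dx": 0, "dy": -0.03, "dz": -0.05, "spin": 0, "fingers": 0}
    - {"dx": 0, "dy": -0.06, "dz": 0, "spin": 0, "fingers": 0}
    - {"dx": 0, "dy": -0.06, "dz": 0, "spin": 0, "fingers": 0}
    - {"dx": 0, "dy": -0.06, "dz": 0, "spin": 0, "fingers": 0}
    - {"dx": 0, "dy": 0, "dz": 0, "spin": 0, "fingers": 0}
    - {"dx": 0, "dy": 0, "dz": 0, "spin": 0, "fingers": 0}

```text
clock: 30.62
tool_pos: [0.507, 0.0233, 0.1947]
ee_rot: [3.127, -0.301, -0.001]
force: [-0.8, -0.6, -1.1]
finger_gap: 0.003
finger_force: 0.0
```

```bash
python3 - <<'E'
from pl import *
plane('s13');plane('t13','top')
E
```

```text
30.675 tcp box [-73.  210.3 194.8] [ 0.   0.2 -0.1]
plate slopes,z0 [ 1.0000e-03 -2.0000e-03  7.5981e+01] 363 rect ((-4.654937744140625, 2.9305763244628906), (149.9005126953125, 123.2131118774414), 0.2796364724636078)
tab [310 167  10   4  29] [ -3.5 -54.3  81.6] zmax 83.4
tab [279 175  14  14 101] [-0.2 64.9 75.2] zmax 83.0
tab [309 177  14  14 105] [-78.2   2.2  76.4] zmax 85.4
30.725 tcp box [-72.9 209.9 194.9] [-0.3 -0.2  0.4]
plate slopes,z0 [ 1.0000e-03 -1.0000e-03  7.6582e+01] 1648 rect ((-0.5872650146484375, 0.00322723388671875), (123.39649200439453, 151.89678955078125), 89.95543670654297)
tab [319 194  13  15 133] [  2.7 -55.1  82.9] zmax 85.5
```

All three tabs are down and the lid is flush, so I'm handing in.

```bash
python3 -c "
from bench import close_job
print(close_job())"
```

```text
the job is handed in; nothing more can be done
None
```

The lid is hooked into the back slots and lies flush on the rim, all three tabs are pressed down and staying down, and the job was handed in at about 31 s; no verdict came back.

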